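# Level the tilt stage and press the split sensor housing together

## Robot

A 6-joint arm with a two-finger parallel gripper is mounted at the origin on the work surface. World frame = base frame: x ahead of the robot, y to its left, z up, the work surface at z = 0. Lengths are in mm, angles in rad, forces in N, time in s.
With the tool pointing down it reaches from about 425 to 925 mm from the base axis. Payload 12.5 kg.
Tool frame: the origin (TCP) lies at the very end of the fingers, on their centre line; the grasp point (between the pads) lies arm.tcp_to_grasp behind it (arm.tcp_to_grasp is the distance from the TCP to the grasp point, in mm); z points along the fingers, y is the line along which they close (so a half turn about z gives the same grasp; the last joint's range is limited). The gripper opens to 85 mm and grips with 20 to 120 N. Pads are 22 mm wide; open, the fingers measure 114 mm over their backs; the gripper's body (76 mm by 85 mm) begins 54 mm behind the grasp point. The pads swing forward as they close: fully open they stand 13 mm farther back than shut.
Start: joints at [1.031, 0.491, 1.559, -0, 1.092, -0.106], TCP at [262.687, 567.134, 231.327] pointing down, gripper open.
Joint ranges: [-3.1, 3.1], [-0.84, 2.19], [0.05, 2.79], [-1.13, 4.28], [0.06, 2.93], [-2.69, 2.69]. Speed limits (rad/s): [2.22, 2.22, 2.79, 3.14, 3.14, 3.14].

## Interface

Orientations are given as a unit quaternion [x, y, z, w].
In Python, from bench import arm gives the robot as it stands.
- The arm moves only by the tool shift_gripper, called after "Emit:" as name(argument=value, ...) on one line, values as JSON. Schema: {"type":"object","properties":{"plan":{"type":"array","items":{"type":"array","items":{"type":"number"},"minItems":6,"maxItems":6},"minItems":1,"maxItems":20},"finger_gap":{"type":"number"},"only":{"type":"string"},"quiet":{"type":"boolean"},"lines":{"type":"string"}},"required":["plan"],"additionalProperties":false}. plan is a list of rows, 1 to 20 of them, each of 6 numbers: dx, dy, dz in mm, then a rotation vector rx, ry, rz in rad; each row shifts and turns the commanded pose from where the row before left it, along the tool's axes as they then stand; what a row does not reach is not made up. A row lasts 1/8 s, in which the tool goes at most 62.5 mm and 0.188 rad, less where a joint would pass 70% of its speed; a pose out of reach is approached as far as the arm can. finger_gap is the opening from 0.0 (shut) to 1.0 (fully open), set as the call begins (left out keeps the last). The fingers move at their own pace and stop on an object; the grip force is fixed at half the most. Time passes only in rows, so rows that do not move let the fingers close. The tool returns the time, the measured TCP pose, the force, the opening and the grip force at its end. only (a regular expression) keeps the lines of the reply that match it, lines (a string "A,B") keeps lines A to B, and quiet returns only ok. Input that does not fit is refused with a message, and nothing moves.
- arm.get_obs(): the state, without advancing time (a new reading comes with each control period).
- arm.snapshot(name): name is "scene" or "top"; returns a dict with "pixels" (420x560x3 uint8, blue, green, red), "camera_matrix" (3x3 intrinsics, pixels), "k1" (the pictures are not rectified: a ray, as slopes to the right and down, at radius r is drawn at 1 + k1 r^2 times it, then the intrinsics apply), "R" (3x3) and "t" (3): a world point X has camera coordinates R X + t. Camera axes: x right, y down, z forward; pixel columns grow to the right and rows downward; lengths in mm; the calibration is good to about 2 mm. A picture is of the moment at which its call begins. There is no depth.
- arm.close_job(): hands the job in; it is judged then, once.
The state is a dict: "clock": time; "joints": joint angles; "dq": joint speeds; "joint_efforts": joint torques, N m; "tool_pos": TCP position; "tcp_rot": TCP orientation; "wrist_force": force on the tool from outside, world axes, zero at the start; "ft_torque": the same for the moment, N m; "opening": opening from 0.0 (shut) to 1.0 (fully open); "gripper_force": force on a finger pad.
Only numpy, scipy, OpenCV 4.12 (cv2) and the standard library are available. Lean on these libraries where they do the work, as an engineer would, in place of code of your own. Each camera call takes 0.05 s, during which the arm holds its last target. There are 200 camera calls.

## Task

The lower half of an aluminium sensor housing is clamped on a tilting platform that has been left out of level. First turn the stage's bar knob until the platform sits level, then pick up the loose upper half from the bench and fit it onto the two dowels of the lower half, thick dowel in the large hole, until the faces meet all round. Finish while the gripper is still holding the upper half pressed firmly down on the lower half (the bond needs a steady push; do not let go), with the platform still level and the other things on the bench left where they are.

Things in the scene. Friction and masses are not known exactly. Their poses are not given: they have to be found in the camera images.
- stage: Tilt stage, fixed to the bench: black base plate 130 x 265 x 12 mm, two aluminium cheeks carrying the pivots. Origin on the bench surface directly below the middle of the platform; z up; its y axis runs along the stage towards the knob. The base plate reaches from y = -95 to +170 mm.
- knob (a joint): Angle of the levelling knob about the vertical, rad, counter-clockwise positive from above; 0 = platform level: the knob's bar then lies along the stage's y axis, in line with the two white marks on the black disc under it. Starts at 0.6 to 1.3; turning clockwise (value falling) raises the knob end. Stops at -0.4 and 1.6; stiff: takes 0.15 N m to turn; it does not rise or sink as it turns.
- knob_grip (a point): Grip point of the knob, on its vertical axis, at stage x 0, y 130 mm, 92 mm above the bench. The knob is an upright black bar 44 mm long, 12 mm thick, 74 to 102 mm above the bench, over a fixed black disc (64 mm diameter, top at 62 mm). The point turns with the knob: y along the bar, x across its thickness.
- lower_seam (a point): Centre of the top (mating) face of the lower half, an aluminium block 44 (x) x 136 (y) x 26 mm on the platform; 82 mm above the bench when level; z is the face's normal, y towards the knob. Two upright steel dowels stand on this face, 52 mm either side of the middle: 14 mm diameter at +y (knob end), 10 mm at -y.
- dowel_big (a point): Foot of the 14 mm dowel, on the mating face. Both dowels are 20 mm tall: straight for 12 mm, then tapered by 3.5 mm in radius.
- dowel_small (a point): Foot of the 10 mm dowel, on the mating face.
- upper: Loose upper half, aluminium, 0.18 to 0.35 kg, right way up on the bench: flange 44 (x) x 136 (y) x 12 mm, on its middle a dome block 44 x 70 x 28 mm, 40 mm tall in all; the 44 mm wide sides are flush from top to bottom, for gripping. Origin: centre of the underside, z up. Round holes through both flange ends. Fitted, its axes coincide with those of lower_seam.
- hole_big (a point): Centre of the 16.5 mm hole at the underside of the upper half, 52 mm from its middle on the +y side. A round black cap (16 mm) on top of the dome, 22 mm off the middle, marks this end.
- hole_small (a point): Centre of the 12.5 mm hole at the underside, 52 mm from the middle on the -y side; four dark lines on the dome mark this end.
- post: Bystander: steel optics post on a round foot, 32 mm wide, 60 mm tall; origin under its centre.
- driver: Bystander: screwdriver lying on the bench.
- lens_ring: Bystander: black ring, 48 mm diameter, 14 mm tall; origin under its centre.
- mug: Bystander: white mug, 80 mm wide, 90 mm tall.
- bottle: Bystander: short white bottle, 56 mm diameter, 90 mm tall.
- lens_case: Bystander: wooden lens case 80 x 60 x 25 mm.
- parts_tray: Bystander: grey divided parts tray 100 x 160 x 30 mm.
- platform: Aluminium platform 100 (x) x 160 (y) x 12 mm with the lower housing half fixed on its middle. Origin at its centre, 50 mm above the bench, on the pivot: it rocks about the stage's x axis only. Tilt = -0.09 x knob value (rad), so at the start 0.05 to 0.12 rad out of level with the knob end low; it stays where the knob puts it. Axes: x, y of the stage when level.

How it is judged:
By the outcome, as a careful person would: the job done as asked, in the order asked, and still so for the second after the job is handed in, while the arm keeps its last pose, push and grip.
It also fails if it takes over 51 s, if anything falls off the work surface, if the arm or the gripper's body presses on something with over 40 N, if the wrist force passes 120 N, or if a joint passes its speed limit or range.

## Working session

There is one attempt and no reset: what is moved stays moved. The work goes in short steps, Python scripts to look and compute and a tool call to move; the robot and the scene stay as the last step left them, time stands still between calls to the robot, and variables do not carry over. Pictures are saved under pics/ and viewed, at most 10 in all, crops included, and the job is handed in when it is done.

```bash
ls; mkdir -p pics
```

Run:
```python
from bench import arm
import cv2
print(arm.tcp_to_grasp, arm.get_obs())
for n in("scene","top"):
    s=arm.snapshot(n); cv2.imwrite(f"pics/{n}0.png",cv2.resize(s["pixels"],(800,600),interpolation=cv2.INTER_CUBIC)); print(n,s["camera_matrix"],s["k1"],s["R"],s["t"])
```

```text
bench.py
pics
18.700000000000003 {'clock': 0.0, 'joints': array([ 1.03139426e+00,  4.91589290e-01,  1.55947054e+00, -2.72943609e-06,
        1.09167233e+00, -1.05593041e-01]), 'dq': array([-0.0009467 ,  0.00139   , -0.00058423, -0.00073985, -0.00108062,
        0.0013213 ]), 'joint_efforts': array([-1.25862374e-03, -6.18436217e+01, -2.61596793e+01, -1.28283350e-04,
        4.01360754e-03,  2.73457493e-05]), 'tool_pos': array([262.56465815, 566.92169097, 230.70199766]), 'tcp_rot': array([ 2.15207054e-01,  9.76568277e-01, -5.40767811e-04, -1.79428387e-04]), 'wrist_force': array([0.01314908, 0.47780094, 0.83745687]), 'ft_torque': array([-0.01059661, -0.00090969,  0.02637227]), 'gripper_force': 0.0, 'opening': 0.9975329908966379}
scene [[385.34136332   0.         282.14202238]
 [  0.         385.34136332 208.11585392]
 [  0.           0.           1.        ]] -0.08606417119894531 [[-0.2521817   0.96767807  0.00188223]
 [ 0.65116459  0.17113491 -0.73938996]
 [-0.71581357 -0.18523497 -0.67327479]] [ 146.43766946 -300.79142994 1355.72331181]
top [[425.94422171   0.         272.11384817]
 [  0.         425.94422171 206.46476464]
 [  0.           0.           1.        ]] 0.021553565783367284 [[-0.00964054 -0.99986433 -0.01335575]
 [-0.99661146  0.01069854 -0.0815545 ]
 [ 0.08168633  0.01252426 -0.99657939]] [   7.23717177  559.6557677  1140.11351539]
```

View pics/scene0.png

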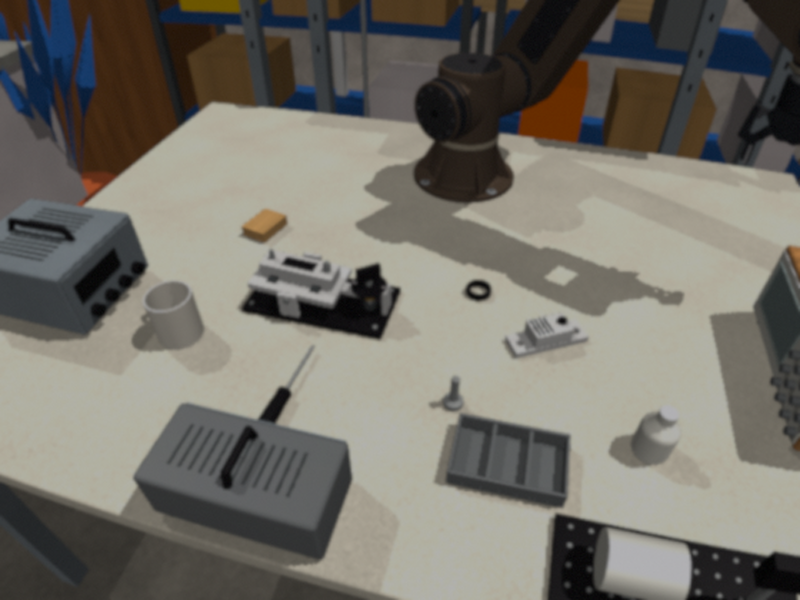

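View pics/top0.png

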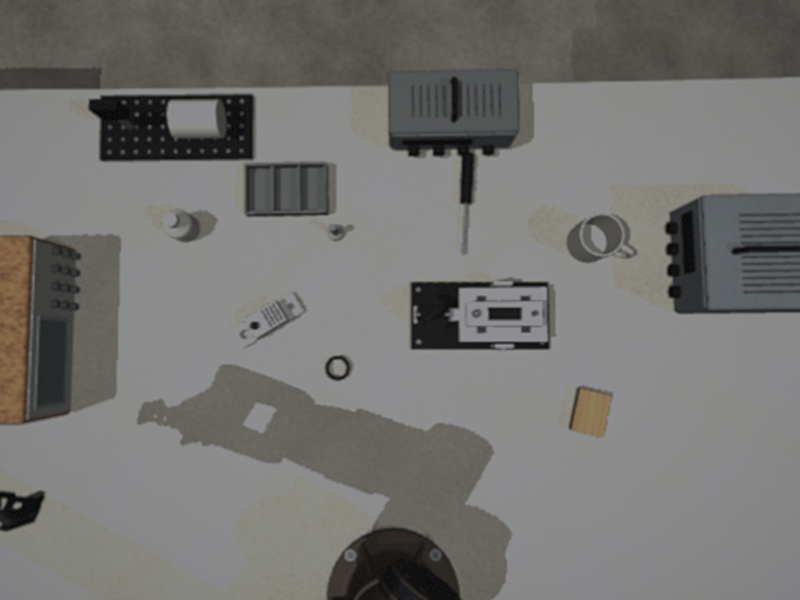

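The scene image shows the stage at about (320,290) and the upper half at (547,335). The top image shows the stage at (480,315) with its knob at (433,313), and the upper half at (272,320) with its cap at (253,325). I'll zoom in on both.

Run:
```python
from bench import arm
import cv2,numpy as np
s=arm.snapshot("top")["pixels"]; c=arm.snapshot("scene")["pixels"]
r=lambda im,x,y,w,h,f:cv2.resize(im[y:y+h,x:x+w],None,fx=f,fy=f,interpolation=cv2.INTER_CUBIC)
# top: stage x285..385 y190..250 (8x -> 800x480)
cv2.imwrite("pics/a.png",r(s,285,190,100,60,8))
m=np.vstack([r(s,163,195,100,54,5.5)[:300,:400],r(c,345,210,72,50,5.5)[:275,:396] if 0 else np.pad(r(c,345,210,72,50,5.5)[:275,:396],((0,0),(0,4),(0,0)))])
b=np.pad(r(c,165,160,120,85,3.3)[:,:396],((0,0),(0,4),(0,0)))
b=np.pad(b,((0,m.shape[0]-b.shape[0]),(0,0),(0,0)))
cv2.imwrite("pics/b.png",np.hstack([m,b])); print(m.shape)
```

```text
(572, 400, 3)
```

View pics/a.png

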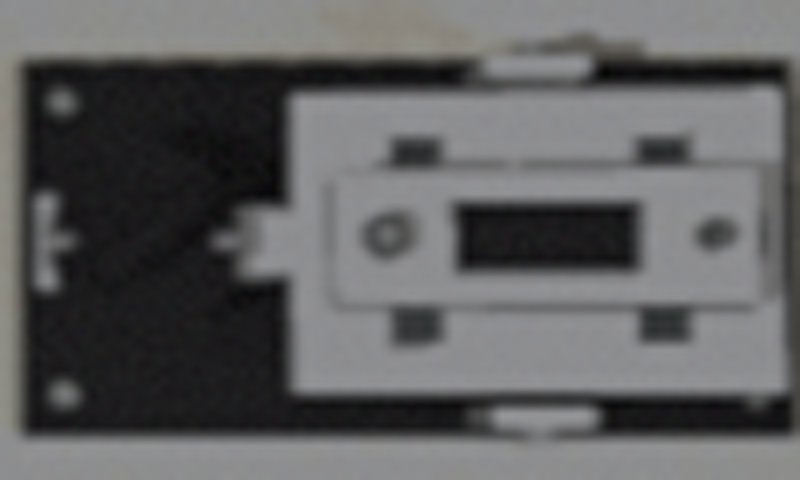

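View pics/b.png

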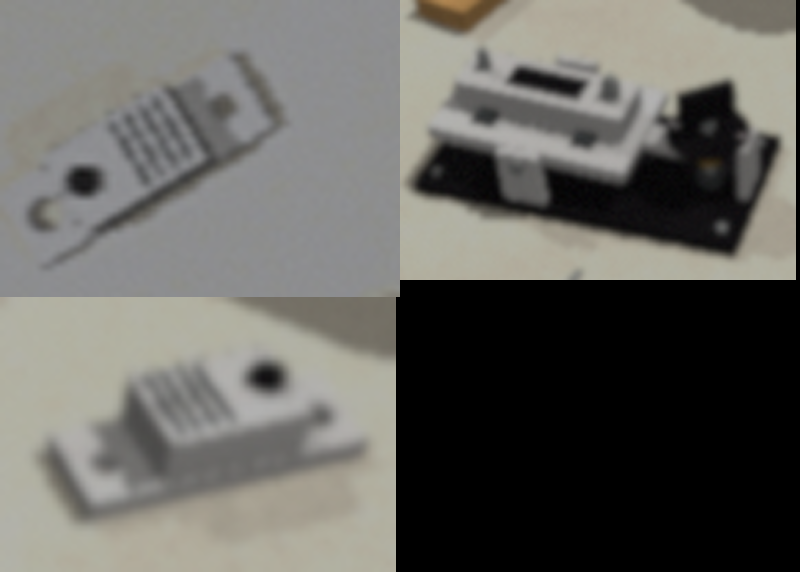

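The base plate outline in crop a is sharp at (22,62), (790,60), (790,432) and (22,434), but the bar is black on black. I'll solve for the poses and brighten the knob crop.

Create h.py:
```python
import numpy as np,cv2
from bench import arm
from scipy.optimize import least_squares
from scipy.spatial.transform import Rotation as Rn
def project(s,X):
    c=np.asarray(X,float)@s["R"].T+s["t"]; m=c[:,:2]/c[:,2:]
    m=m*(1+s["k1"]*(m**2).sum(1,keepdims=True))
    K=s["camera_matrix"]; return m*[K[0,0],K[1,1]]+K[:2,2]
def place(p,L):
    L=np.asarray(L,float); c,n=np.cos(p[2]),np.sin(p[2])
    return np.c_[p[0]+c*L[:,0]-n*L[:,1],p[1]+n*L[:,0]+c*L[:,1],L[:,2]]
def fit(obs,p0):  # obs: list of (snap, local pts, pixels)
    f=lambda p:np.concatenate([(project(s,place(p,L))-px).ravel() for s,L,px in obs])
    r=least_squares(f,p0,loss="soft_l1"); return r.x,r.fun.reshape(-1,2)
```

Run:
```python
from h import *
T=arm.snapshot("top"); S=arm.snapshot("scene")
px=lambda a,f,o:(np.array(a,float)+.5)/f-.5+o
stage=[(T,[[65,170,12],[65,-95,12],[-65,-95,12],[-65,170,12]],px([(22,62),(790,60),(790,432),(22,434)],8,[285,190]))]
p,e=fit(stage,[650,-100,0]); print("stage top",p,e.round(2).tolist())
st2=[(S,[[65,170,12],[-65,170,12],[65,-95,12]],px([(736-400,253),(779-400,140),(415-400,185)],3.3,[165,160]))]
st2[0][1][:]=[[65,170,12],[-65,170,12],[65,-95,12]]
p2,e2=fit(st2,p); print("stage scene",p2,e2.round(2).tolist())
up=[(T,[[0,22,40],[0,52,12],[0,-52,12]],px([(84,181),(45,215),(222,108)],5.5,[163,195]))]
q,e=fit(up,[650,150,2]);print("upper top",q,e.round(2).tolist())
us=[(S,[[0,22,40],[0,52,12],[0,-52,12]],px([(267,377-297),(320,414-297),(108,461-297)],5.5,[345,210]))]
q2,e=fit(us,q);print("upper scene",q2,e.round(2).tolist())
k=project(T,place(p,[[0,130,102]]))[0]; ks=project(S,place(p,[[0,130,95]]))[0]; print(k,ks)
def crop(s,c,n,f):
    im=np.mean([s]+[arm.snapshot(w)["pixels"] for _ in range(4)],0); x,y=(c-n/2).astype(int); print(x,y)
    im=np.clip((im[y:y+n,x:x+n]/90)**.6*255,0,255).astype('uint8'); return cv2.resize(im,None,fx=f,fy=f,interpolation=cv2.INTER_CUBIC)
w="top";A=crop(T["pixels"],k,32,12); w="scene";B=crop(S["pixels"],ks,32,12)
cv2.imwrite("pics/knob.png",np.hstack([A,B]))
```

```text
stage top [ 520.24343282 -208.56352835  163.35280748] [[-0.47, -0.52], [0.03, -0.38], [1.05, 0.62], [-0.36, 0.27]]
stage scene [ 521.77037057 -206.01777991  163.34605409] [[-0.09, -0.15], [1.41, -0.11], [-1.0, 0.05]]
upper top [515.12959178 236.40563339   0.53644129] [[-0.17, 0.18], [-0.11, 0.01], [0.29, -0.2]]
upper scene [513.01381972 238.45482322   0.53810463] [[0.6, 0.73], [-0.54, -0.37], [-0.05, -0.24]]
[303.43295202 218.58087348] [256.98769838 189.59499073]
287 202
240 173
```

View pics/knob.png

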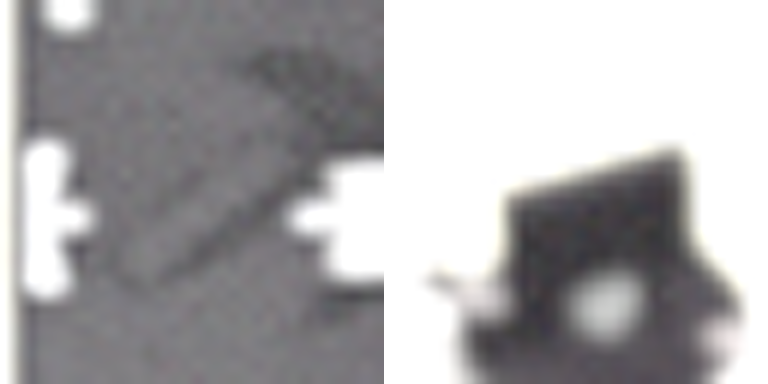

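The top crop shows the bar running from lower left (130,265) to upper right (285,150), which is about 0.7–0.85 rad. In the scene crop its top edge runs from (510,195) to (680,150). I'll fit the angle.

Run:
```python
from h import *
T=arm.snapshot("top"); S=arm.snapshot("scene")
p=np.array([521,-207.5,-.010])
def bar(th,z): 
    c,n=np.cos(th),np.sin(th); L=[(x,y) for x in(-6,6) for y in(-22,22)]
    return [(c*x-n*y,130+n*x+c*y,z) for x,y in L]
for th in np.arange(.5,1.35,.1):
    a=(project(S,place(p,bar(th,102)))-[240,173]+.5)*12; b=(project(T,place(p,bar(th,102)))-[287,202]+.5)*12
    print(round(th,2),"S",a.round().astype(int).tolist(),"T",b.round().astype(int).tolist())
print(project(T,place(p,[[65,170,12],[65,-95,12],[-65,-95,12],[-65,170,12]]))*8-[285*8,190*8])
```

```text
0.5 S [[99, 179], [314, 147], [109, 216], [326, 184]] T [[303, 176], [121, 276], [275, 127], [93, 226]]
0.6 S [[99, 186], [308, 141], [115, 222], [326, 177]] T [[300, 166], [129, 284], [268, 119], [96, 237]]
0.7 S [[99, 193], [302, 136], [121, 228], [325, 169]] T [[296, 156], [137, 290], [259, 113], [100, 247]]
0.8 S [[101, 201], [294, 130], [128, 234], [323, 162]] T [[291, 147], [146, 296], [250, 107], [105, 256]]
0.9 S [[104, 207], [286, 126], [137, 239], [320, 156]] T [[285, 138], [156, 301], [240, 102], [111, 265]]
1.0 S [[108, 214], [277, 122], [145, 243], [315, 149]] T [[278, 129], [166, 304], [230, 99], [118, 274]]
1.1 S [[113, 220], [268, 118], [155, 247], [310, 143]] T [[270, 122], [177, 307], [219, 96], [126, 281]]
1.2 S [[119, 226], [258, 115], [165, 250], [304, 137]] T [[262, 115], [187, 309], [209, 94], [134, 288]]
1.3 S [[126, 232], [247, 113], [176, 252], [297, 132]] T [[253, 109], [198, 309], [198, 94], [143, 294]]
[[ 11.58710334  52.19463732]
 [783.54064246  51.27588273]
 [791.65778344 431.25541318]
 [ 12.51222242 430.47970248]]
```
Offset: base corners observed (22,62),(790,60),(790,432),(22,434) vs predicted: obs is down 4-5 px (0.6 px → ~1.5mm in x) . Hmm.

Add to h.py:
```python
def nav(x,y,z,psi):  # psi: world angle of tool y; translation delta in current tool axes, then rotation
    o=arm.get_obs(); R=Rn.from_quat(o["tcp_rot"]).as_matrix()
    d=R.T@(np.array([x,y,z])-o["tool_pos"])
    Rt=np.array([[-np.sin(psi),np.cos(psi),0],[np.cos(psi),np.sin(psi),0],[0,0,-1]])
    print("tool shift",d.round(1),"rotvec",Rn.from_matrix(R.T@Rt).as_rotvec().round(4),"F",o["wrist_force"].round(1))
```

Emit:
shift_gripper(plan=[[-36,-34,3,0,0,0],[-36,-34,3,0,0,0],[-36,-34,3,0,0,0],[-36,-34,3,0,0,0],[-36,-34,3,0,0,0],[-36,-34,3,0,0,0],[-36,-34,3,0,0,0],[-36,-34,3,0,0,0],[-36,-34,3,0,0,0],[-36,-34,3,0,0,0],[-36,-34,3,0,0,0],[-36,-34,3,0,0,0],[-36,-34,3,0,0,0],[-36,-34,3,0,0,0],[0,0,0,0,0,0.149],[0,0,0,0,0,0.149],[0,0,0,0,0,0.149],[0,0,0,0,0,0]], finger_gap=0.55)

```text
clock: 3.05
tool_pos: [520.0, -76.7, 189.4]
tcp_rot: [0.426, 0.905, 0.0, 0.0]
wrist_force: [-0.8, 0.1, -0.3]
opening: 0.549
gripper_force: 0.0
```

```bash
python3 -c "
from h import *
nav(521.8,-77.5,74,.69)"
```

```text
tool shift [ -1.8   0.9 115.4] rotvec [0.0002 0.0001 0.001 ] F [-0.8  0.1 -0.3]
```

Emit:
shift_gripper(plan=[[-1.8,1,20,0,0,0],[0,0,30,0,0,0],[0,0,30,0,0,0],[0,0,20,0,0,0],[0,0,15,0,0,0],[0,0,0,0,0,0]])

```text
clock: 3.8
tool_pos: [521.6, -77.3, 73.7]
tcp_rot: [0.426, 0.905, -0.0, -0.001]
wrist_force: [0.1, -0.4, 1.1]
opening: 0.55
gripper_force: 0.0
```

Emit:
shift_gripper(plan=[[0,0,0,0,0,0],[0,0,0,0,0,0],[0,0,0,0,0,0],[0,0,0,0,0,0],[0,0,0,0,0,0],[0,0,0,0,0,0]], finger_gap=0.0)

```text
clock: 4.55
tool_pos: [521.3, -78.1, 75.3]
tcp_rot: [0.426, 0.905, -0.0, 0.0]
wrist_force: [-7.4, -7.7, 8.2]
opening: 0.124
gripper_force: 58.8
```

```bash
python3 -c "
from h import *
nav(521.8,-77.5,74,-.01)
im=arm.snapshot('scene')['pixels'][130:250,165:325]
cv2.imwrite('pics/g.png',cv2.resize(im,(800,600),interpolation=cv2.INTER_CUBIC))"
```

```text
tool shift [0.1 0.8 1.3] rotvec [-6.000e-04  7.000e-04  7.003e-01] F [-7.4 -7.7  8.2]
```

View pics/g.png

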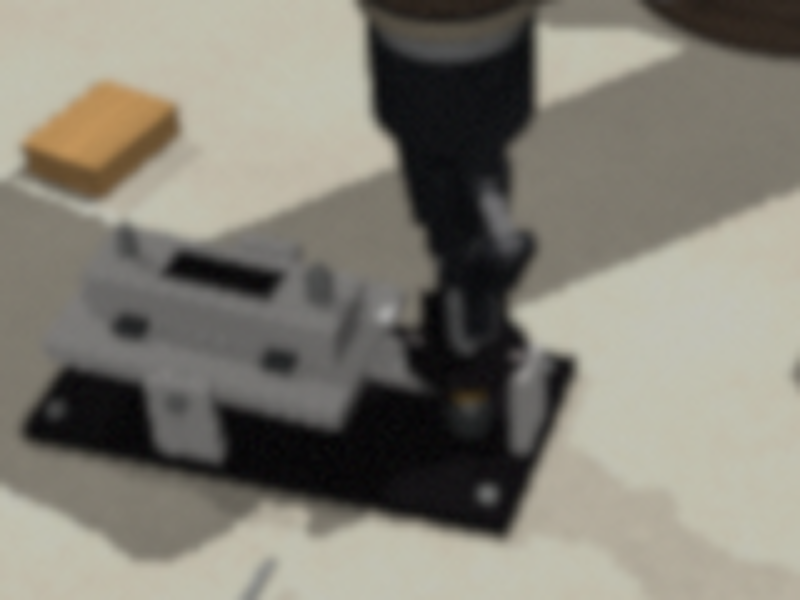

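The image shows the fingers flat on the bar, and an opening of 0.124 is about 12 mm. I'll relieve the side force and turn clockwise.

Emit:
shift_gripper(plan=[[0,-0.8,-1.3,0,0,0],[0,0,0,0,0,0.1],[0,0,0,0,0,0.1],[0,0,0,0,0,0.1],[0,0,0,0,0,0.1],[0,0,0,0,0,0.1],[0,0,0,0,0,0.1],[0,0,0,0,0,0.1],[0,0,0,0,0,0],[0,0,0,0,0,0]])

```text
clock: 5.85
tool_pos: [521.4, -78.2, 75.4]
tcp_rot: [0.71, 0.704, 0.0, 0.0]
wrist_force: [0.9, -4.3, -11.4]
opening: 0.126
gripper_force: 60.2
```

```bash
python3 -c "
from h import *
nav(521.8,-77.5,74,-.01); o=arm.get_obs(); print(o['ft_torque'],o['opening'])"
```

```text
tool shift [0.7 0.4 1.4] rotvec [0.0003 0.0002 0.0021] F [  0.9  -4.3 -11.4]
[-0.87986314 -0.43929331 -0.24716064] 0.1257300317992392
```

Emit:
shift_gripper(plan=[[0,0,0,0,0,0],[0,0,0,0,0,0],[0,0,0,0,0,0],[0,0,-15,0,0,0],[0,0,-35,0,0,0],[0,0,-35,0,0,0],[0,0,-30,0,0,0],[45,-1,0,0,0,0],[45,-1,0,0,0,0],[45,-1,0,0,0,0],[45,-1,0,0,0,0],[45,-1,0,0,0,0],[45,-1,0,0,0,0],[45,-1,0,0,0,0],[0,0,0,0,0,-0.18],[0,0,0,0,0,-0.18],[0,0,0,0,0,-0.185],[0,0,0,0,0,0]], finger_gap=0.75)

```text
clock: 8.1
tool_pos: [517.3, 237.2, 191.6]
tcp_rot: [0.496, 0.869, 0.0, 0.0]
wrist_force: [0.8, -0.0, 0.4]
opening: 0.75
gripper_force: 0.0
```

Run:
```python
from h import *
nav(514.3,237.2,6,.537)
def avg(w,n=4): 
    s=[arm.snapshot(w) for _ in range(n)]; return np.mean([a["pixels"] for a in s],0)
A=avg("top")[195:245,285:385]; B=avg("scene")[160:245,165:265]
A=cv2.resize(np.clip((A/200)**.6*255,0,255).astype('uint8'),(800,400),interpolation=cv2.INTER_CUBIC)
cv2.imwrite("pics/lev_t.png",A)
B=cv2.resize(np.clip((B/255)**.7*255,0,255).astype('uint8'),(700,595),interpolation=cv2.INTER_CUBIC); cv2.imwrite("pics/lev_s.png",B)
```

```text
tool shift [  1.5  -2.8 185.6] rotvec [ 0.0009  0.0001 -0.003 ] F [ 0.8 -0.   0.4]
```

View pics/lev_t.png

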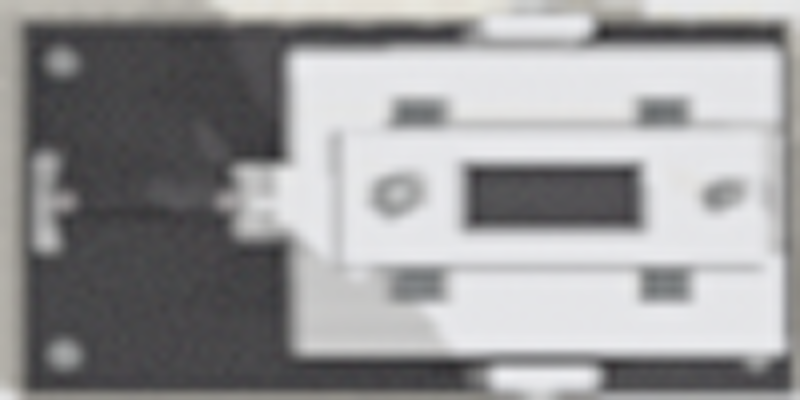

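View pics/lev_s.png

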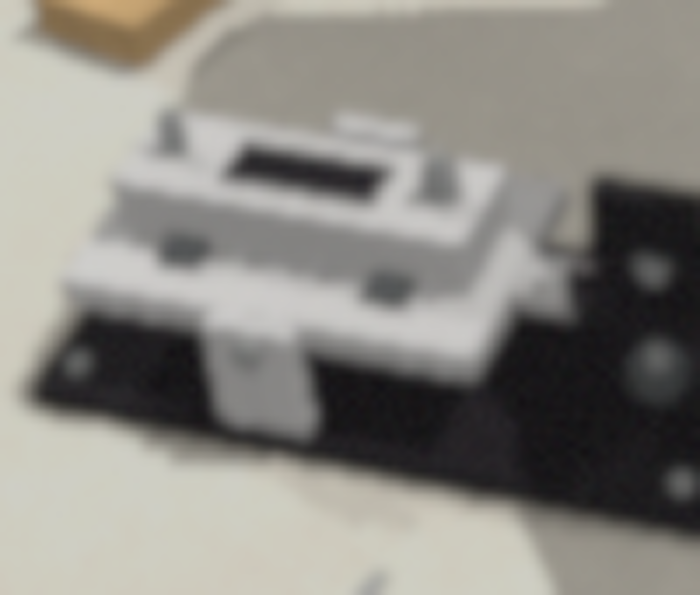

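The top crop shows the bar now in line with both white marks, with the dark line at row 203 between marks at (75,203) and (215,203). The lower block spans (340–768, 128–267), and in the scene crop the mating face also looks level. I'll fit the lower half.

Run:
```python
from h import *
T=arm.snapshot("top"); S=arm.snapshot("scene")
px=lambda a,f,o:(np.array(a,float)+.5)/f-.5+o
ot=(T,[[22,68,82],[-22,68,82],[22,-68,82],[-22,-68,82],[0,0,82],[0,52,102]],px([(340,128),(340,267),(768,128),(768,267),(553,197),(398,193)],8,[285,195]))
ob=(T,[[65,170,12],[65,-95,12],[-65,170,12],[-65,-95,12],[50,80,56],[-50,80,56],[50,-80,56],[-50,-80,56]],px([(22,22),(790,22),(22,393),(790,393),(289,48),(289,356),(784,46),(786,356)],8,[285,195]))
os=(S,[[22,-68,82],[22,68,82],[-22,68,82],[50,-80,56],[50,80,56],[0,52,102],[0,-52,102]],px([(115,182),(462,242),(505,165),(68,262),(483,352),(440,157),(172,113)],7,[165,160]))
for o in([ot],[ob],[os],[ot,ob,os]):
    p,e=fit(o,[521,-207,0]); p[2]=(p[2]+np.pi)%(2*np.pi)-np.pi; print(p.round(4),e.round(1).tolist())
```

```text
[ 5.196555e+02 -2.091067e+02 -1.210000e-02] [[0.1, 0.1], [0.3, -0.2], [-0.5, 0.2], [-0.1, -0.1], [0.0, 0.0], [0.2, 0.1]]
[ 5.198571e+02 -2.083702e+02 -1.230000e-02] [[-0.5, -0.5], [0.0, -0.4], [-0.5, 0.4], [0.9, 0.7], [0.5, 0.2], [0.7, -0.5], [-0.7, 0.5], [-0.3, -0.3]]
[ 5.168419e+02 -2.071944e+02 -4.300000e-03] [[-0.2, -0.4], [0.8, -0.0], [0.7, 0.1], [-0.9, 2.2], [-0.7, 0.5], [0.3, -0.7], [-0.1, -1.0]]
[ 5.191330e+02 -2.080717e+02 -1.100000e-02] [[-0.3, 0.3], [-0.1, -0.0], [-0.9, 0.3], [-0.5, 0.1], [-0.4, 0.2], [-0.2, 0.3], [-0.6, -0.2], [-0.1, -0.2], [-0.6, 0.7], [0.9, 0.9], [0.3, 0.5], [0.6, -0.2], [-0.9, 0.7], [-0.3, -0.1], [-0.9, -0.0], [-0.0, 0.6], [0.1, 0.7], [-1.6, 2.6], [-1.6, 1.1], [-0.5, -0.2], [-0.7, -0.6]]
```

Emit:
shift_gripper(plan=[[1.5,-2.8,30,0,0,0],[0,0,40,0,0,0],[0,0,40,0,0,0],[0,0,35,0,0,0],[0,0,20,0,0,0],[0,0,10,0,0,0],[0,0,8,0,0,0],[0,0,0,0,0,0]])

```text
clock: 9.6
tool_pos: [514.3, 237.1, 7.7]
tcp_rot: [0.495, 0.869, 0.0, 0.0]
wrist_force: [-0.4, -0.6, -0.2]
opening: 0.752
gripper_force: 0.0
```

Emit:
shift_gripper(plan=[[0,0,0,0,0,0],[0,0,0,0,0,0],[0,0,0,0,0,0],[0,0,0,0,0,0],[0,0,0,0,0,0],[0,0,0,0,0,0]], finger_gap=0.0)

```text
clock: 10.35
tool_pos: [514.6, 237.2, 8.5]
tcp_rot: [0.495, 0.869, 0.001, 0.001]
wrist_force: [-0.7, 0.1, 7.1]
opening: 0.503
gripper_force: 62.1
```

Emit:
shift_gripper(plan=[[0,0,-8,0,0,0],[0,0,-30,0,0,0],[0,0,-40,0,0,0],[0,0,-40,0,0,0],[0,0,-30,0,0,0],[-38.5,-22.3,0,0,0,0],[-38.5,-22.3,0,0,0,0],[-38.5,-22.3,0,0,0,0],[-38.5,-22.3,0,0,0,0],[-38.5,-22.3,0,0,0,0],[-38.5,-22.3,0,0,0,0],[-38.5,-22.3,0,0,0,0],[-38.5,-22.3,0,0,0,0],[-38.5,-22.3,0,0,0,0],[-38.5,-22.3,0,0,0,0],[0,0,0,0,0,0.138],[0,0,0,0,0,0.138],[0,0,0,0,0,0.138],[0,0,0,0,0,0.135],[0,0,0,0,0,0]])

```text
clock: 12.85
tool_pos: [518.5, -207.8, 155.9]
tcp_rot: [0.712, 0.702, 0.0, -0.0]
wrist_force: [0.4, -0.0, -2.6]
opening: 0.504
gripper_force: 61.8
```

Run:
```python
from h import *
nav(519.8,-208,115,-.012); print(arm.get_obs()["opening"],arm.get_obs()["ft_torque"])
def avg(w,n=4): return np.mean([arm.snapshot(w)["pixels"] for _ in range(n)],0)
B=avg("scene")[110:215,165:305]
cv2.imwrite("pics/hov.png",cv2.resize(np.clip((B/255)**.7*255,0,255).astype('uint8'),(800,600),interpolation=cv2.INTER_CUBIC))
```

```text
tool shift [-0.2  1.4 40.9] rotvec [-0.     -0.0001 -0.0011] F [ 0.4 -0.  -2.6]
0.5036332916421468 [-0.0012604  -0.00509716  0.006113  ]
```

View pics/hov.png

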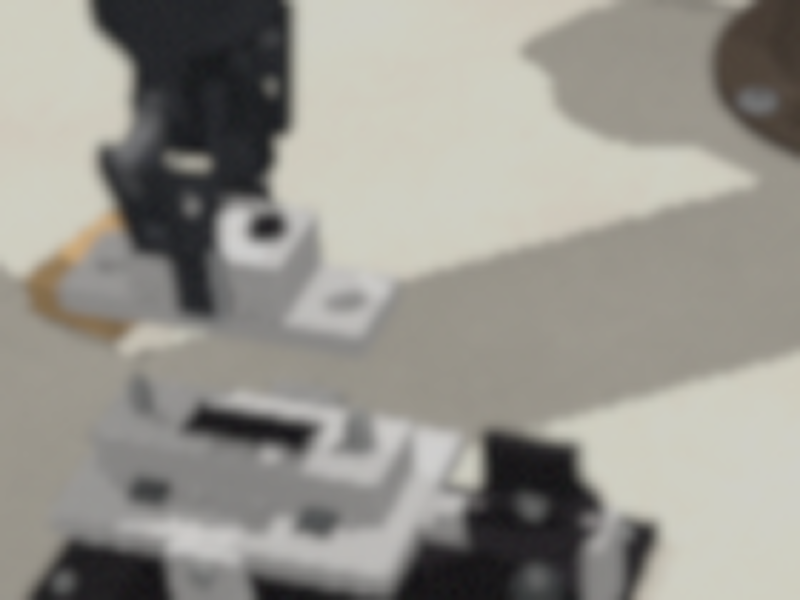

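The image shows the upper half held level over the lower one, cap towards the knob. The hole centre is at (347,300) and the big dowel tip at (358,412). I'll run a same-camera check of the remaining offset along y.

Run:
```python
from h import *
S=arm.snapshot("scene"); o=arm.get_obs(); t=o["tool_pos"]; u=t[2]-8
q=[t[0],t[1],-.012]
f=lambda pts:((project(S,place(q,pts))-[165,110]+.5)*5.714).round()
print("held pred hole,cap,FRcorner top, FR bottom",f([[0,52,u+12],[0,22,u+40],[22,68,u+12],[22,68,u]]).tolist())
q=[519.8,-208,-.012]
print("stage pred dowel tip, FR block, BR block",f([[0,52,102],[22,68,82],[-22,68,82],[0,-52,102]]).tolist())
```

```text
held pred hole,cap,FRcorner top, FR bottom [[345.0, 303.0], [270.0, 236.0], [362.0, 340.0], [364.0, 364.0]]
stage pred dowel tip, FR block, BR block [[356.0, 414.0], [377.0, 488.0], [413.0, 426.0], [136.0, 376.0]]
```

Held part and dowel predictions agree within about 1 mm, so I'll descend.

Emit:
shift_gripper(plan=[[-0.2,1.3,15,0,0,0],[0,0,15,0,0,0],[0,0,10,0,0,0],[0,0,4,0,0,0],[0,0,3,0,0,0],[0,0,3,0,0,0],[0,0,0,0,0,0]])

```text
clock: 13.98
tool_pos: [519.9, -208.1, 105.6]
tcp_rot: [0.712, 0.702, 0.0, -0.0]
wrist_force: [-1.1, 0.4, -2.6]
opening: 0.505
gripper_force: 61.7
```

```bash
python3 -c "
from h import *
nav(519.8,-208,90.5,-.012); print(arm.get_obs()['ft_torque'])"
```

```text
tool shift [ 0.1 -0.1 15.1] rotvec [ 0.     -0.0001 -0.002 ] F [-1.1  0.4 -2.6]
[-0.02021632 -0.0166522   0.02935861]
```

5 mm past the dowel tips with no contact force.

Emit:
shift_gripper(plan=[[0,0,3,0,0,0],[0,0,3,0,0,0],[0,0,3,0,0,0],[0,0,2,0,0,0],[0,0,1.5,0,0,0],[0,0,0,0,0,0]])

```text
clock: 14.72
tool_pos: [520.0, -208.1, 93.0]
tcp_rot: [0.712, 0.702, 0.0, -0.0]
wrist_force: [0.1, -0.2, -2.3]
opening: 0.504
gripper_force: 61.7
```

```bash
python3 -c "
from h import *
nav(519.8,-208,90.5,-.012); print(arm.get_obs()['ft_torque'])"
```

```text
tool shift [ 0.1 -0.2  2.5] rotvec [-0.0001 -0.0001 -0.002 ] F [ 0.1 -0.2 -2.3]
[0.00216795 0.04197842 0.02422174]
```

Emit:
shift_gripper(plan=[[0,0,1,0,0,0],[0,0,1,0,0,0],[0,0,1,0,0,0],[0,0,1,0,0,0],[0,0,0,0,0,0],[0,0,0,0,0,0]])

```text
clock: 15.48
tool_pos: [520.0, -208.1, 90.5]
tcp_rot: [0.712, 0.702, 0.0, 0.0]
wrist_force: [-5.7, 2.0, 15.8]
opening: 0.51
gripper_force: 63.8
```

```bash
python3 -c "
from h import *
nav(519.8,-208,90.5,-.012); print(arm.get_obs()['ft_torque'])"
```

```text
tool shift [ 0.1 -0.2 -0. ] rotvec [ 0.0009  0.0004 -0.0019] F [-5.7  2.  15.8]
[ 0.42993367  0.81603818 -0.02316564]
```

Emit:
shift_gripper(plan=[[0,0,0.8,0,0,0],[0,0,0.7,0,0,0],[0,0,0,0,0,0],[0,0,0,0,0,0],[0,0,0,0,0,0],[0,0,0,0,0,0]])

```text
clock: 16.23
tool_pos: [520.0, -208.1, 90.4]
tcp_rot: [0.712, 0.702, 0.0, 0.001]
wrist_force: [-9.7, 4.5, 33.1]
opening: 0.508
gripper_force: 66.0
```

Run:
```python
from h import *
nav(519.8,-208,90.5,-.012); print(arm.get_obs()['ft_torque'])
def avg(w,n=4): return np.mean([arm.snapshot(w)["pixels"] for _ in range(n)],0)
B=avg("scene")[140:245,165:305]
cv2.imwrite("pics/fin.png",cv2.resize(np.clip((B/255)**.7*255,0,255).astype('uint8'),(800,600),interpolation=cv2.INTER_CUBIC))
```

```text
tool shift [ 0.1 -0.2 -0.1] rotvec [ 0.0016  0.0009 -0.0018] F [-9.7  4.5 33.1]
[ 0.77290686  1.83654686 -0.04303151]
```

View pics/fin.png

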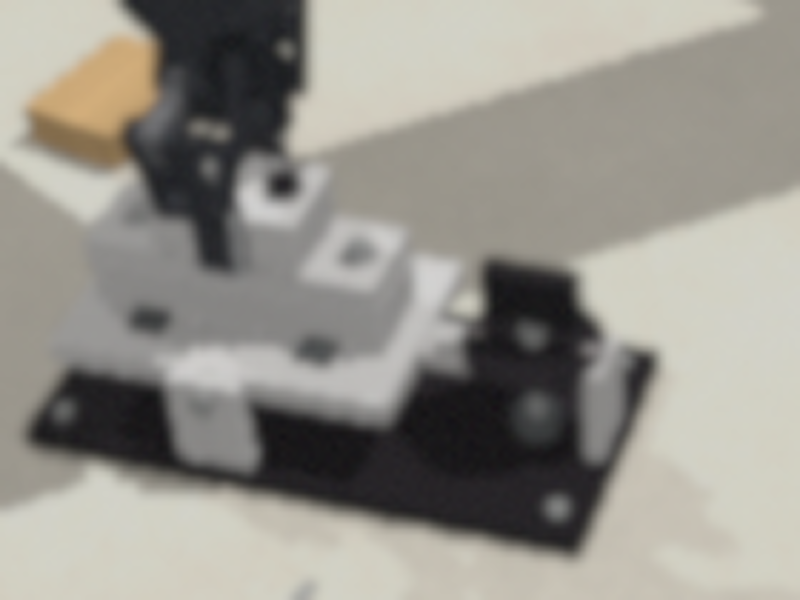

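The image shows the halves flush with no seam gap, the dowel visible in its hole at (355,252), the bar still aligned and a steady 33 N push.

```bash
python3 -c "
from bench import arm
print(arm.close_job())"
```

```text
the job is handed in; nothing more can be done
None
```

I levelled the platform, fitted the upper half onto both dowels until the faces met, and handed the job in at about 16 s with the gripper still holding it down at about 33 N; the hand-in returned no verdict.

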